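Set and lock the slab roller's thickness

ROBOT

A 6-joint arm with a two-finger parallel gripper is mounted at the origin on the work surface. World frame = base frame: x ahead of the robot, y to its left, z up, the work surface at z = 0. Lengths are in m, angles in degrees, forces in N, time in s.
With the tool pointing down it reaches from about 0.275 to 0.775 m from the base axis. Payload 14.6 kg.
Tool frame: the origin (TCP) lies where the fingers leave the gripper's body, on its centre line; the fingertips stand 73 mm ahead of it and the grasp point (between the pads) lies 54 mm ahead of it; z points along the fingers, y is the direction in which the jaws open and shut (so a half turn about z gives the same grasp; the last joint's range is limited). The gripper opens to 85 mm and grips with 20 to 120 N. Pads are 22 mm wide; open, the fingers measure 114 mm over their backs; the gripper's body (76 mm by 85 mm) begins 54 mm behind the grasp point. The pads swing forward as they close: fully open they stand 13 mm farther back than shut.
Start: joints at [59.857, 15.075, -2.767, 72.158, 0, 81.102], TCP at [0.19, 0.489, 0.304] pointing down, gripper open.
Joint ranges: [-151.79, 151.79], [-50.71, 97.33], [-67.44, 78.34], [-121.81, 120.89], [-77.56, 73.72], [-180, 180]. Speed limits (degrees/s): [108.29, 108.29, 147.25, 159.86, 180, 180].

INTERFACE

Orientations are given as a 3x3 rotation matrix whose columns are the frame's x, y, z axes.
In Python, from plant import get_obs, read_camera, job_done gives the robot as it stands. The module is installed in compiled form; this text tells all that it offers.
- The arm moves only by the tool move_arm, never from a script. Its argument "plan" is a list of rows, each an object of numbers: "dx", "dy", "dz": the shift along the tool's x, y, z in mm; "roll": the turn about the tool's z in degrees; "jaw": the closure, from -1 (fully open) to 1 (shut). In form: [{"dx": .., "dy": .., "dz": .., "roll": .., "jaw": ..}, ...]. A call has exactly 8 rows; each row is the pose to reach, as a shift and turn from the pose measured when the call began, along the tool's axes at that moment; what a row does not reach only later rows make up. A row lasts 1/8 s, in which the tool goes at most 62.5 mm and 10.7 degrees, less where a joint would pass 70% of its speed; a pose out of reach is approached as far as the arm can. A call with a gripper value outside its range is refused whole. The fingers move at their own pace and stop on an object; "newtons" is the grip in N (left out, the last holds). Time passes only in rows, so rows that repeat a pose let the fingers close, or fill a call up. It gives the time, the measured TCP pose, the force and the opening at its end, in the units of the state.
- get_obs(): the state, without advancing time (a new reading comes with each control period).
- read_camera(name): name is "side" or "top"; returns a dict with "img" (420x560x3 uint8, red, green, blue), "camera_matrix" (3x3 intrinsics, pixels), "eye" and "orientation" of the camera in the world. Camera axes: x right, y up, looking along -z (the intrinsics and any distortion apply to the point x, -y, -z); pixel columns grow to the right and rows downward; lengths in m; the calibration is good to about 2 mm. A picture is of the moment at which its call begins. There is no depth.
- job_done(): hands the job in, once; it reports no verdict.
The state is a dict: "t": time; "joint_pos": joint angles; "joint_velocities": joint speeds; "joint_torque": joint torques, N m; "ee_pos": TCP position; "ee_rot": TCP orientation; "force": force on the tool from outside, world axes, zero at the start; "ft_torque": the same for the moment, N m; "gripper_width": finger opening in m.
Only numpy, scipy, OpenCV 4.12 (cv2) and the standard library are available. Lean on these libraries where they do the work, as an engineer would, in place of code of your own. Each camera call takes 0.05 s, during which the arm holds its last target. There are 200 camera calls.

TASK

Set the thickness on the clay slab roller: turn the black pointer knob until its steel pointer lines up with the stud standing on the dial plate. Then, leaving the knob there, turn the steel lock ring under the dial clockwise (seen from above) by its tab until it is firmly hand-tight, about 1 newton-metre, and do not force it beyond that. Leave the pots and the board standing around it undisturbed and let go.

Things in the scene. Friction and masses are not known exactly. Their poses are not given: they have to be found in the camera images.
- knob_grip (a point): Centre of the black knob's upright grip bar, on the upright axis shared by knob, dial and lock ring, 204 mm above the table. Bar 40 long, 14 thick, 36 mm high (182 to 218 above the table) on a round foot of 46 mm diameter (174 to 182). Its x axis is level, along the bar, towards the pointer. Knob friction about 0.1 N m; it stays where left; no stop within 50 degrees of the stud.
- pointer_tip (a point): Tip of the short steel pointer that sticks out of the knob's foot at one end of the bar (the end with the white line on top), 32 mm from the knob's axis, 180 mm above the table. It turns with the knob and starts 30 to 75 degrees clockwise of the stud.
- stud_mark (a point): The setting: the point just inside the steel stud, on the circle of the pointer's tip (32 mm from the axis, 180 mm above the table). The stud is 8 mm thick, its centre 38 mm from the axis, its top 182 mm above the table. The setting is right when pointer_tip lies within 4 mm of this point.
- dial: Fixed round dark steel dial plate with white ticks, 86 mm diameter, 6 mm thick, between knob and lock ring. Origin: centre of its underside, on the common axis, 168 mm above the table; its x axis points to the stud.
- ring: Knurled steel lock ring, 72 mm diameter, 154 to 166 mm above the table, under the dial; origin on the common axis, at its underside; x axis towards its tab. Clockwise it turns loosely (0.1 N m) through 40 to 90 degrees, each time different, until it bears on its clamp: there the torque jumps to 0.7 N m, then rises 0.05 N m per 0.01 rad.
- lock_tab (a point): Centre of the upright tab on the arm of the lock ring, 78 mm from the axis, 168.5 mm above the table: a plate 10 mm thick, reaching from 54 to 92 mm from the axis, top edge 183 mm above the table. x axis points outward. The machine's bridge bar below it is 62 mm wide, its top 150 mm above the table; nothing else near is that high but dial and knob.
- pad (a joint): Travel of the small brake pad inside the clamp hidden under the lock ring, m: 0 loose, 5 micrometres per mrad of twist. It moves from 0.7 N m on the ring on and stays when let go: 0.00015 at 0.85 N m (tight from here), 0.0003 at 1 N m, 0.0006 at 1.3 N m (overtightened from here). Far too little to be read through the noise: feel the torque.
- beaker_mid (a point): Bystander: centre of a small unglazed grey-white beaker, 64 mm diameter, 70 mm high, standing on the roller's plywood base board beyond the roller. Leave it alone.
- bat_mid (a point): Bystander: centre of a round cork board, 90 mm diameter, 12 mm thick, lying on the same base board. Leave it alone.
- vase_mid (a point): Bystander: centre of a grey-white vase, 84 mm diameter, 140 mm high, standing on the table beside the machine. Leave it alone.

How it is judged:
By the outcome, as a careful person would: the job done as asked, in the order asked, and still so for the second after the job is handed in, with the robot touching nothing.
It also fails if it takes over 64 s, if anything falls off the work surface, if the arm or the gripper's body presses on something with over 40 N, if the wrist force passes 120 N, or if a joint passes its speed limit or range.

## Working session

There is one attempt and no reset: what is moved stays moved. The work goes in short steps, Python scripts to look and compute and a tool call to move; the robot and the scene stay as the last step left them, time stands still between calls to the robot, and variables do not carry over. Pictures are saved under pics/ and viewed, about 8 in all and at most 12, crops included, and the job is handed in when it is done.

Besides the shell and the picture viewer there is one more tool, called after "Emit:" as name([rows], argument=value, ...), one row to a line, values as JSON. move_arm: Moves the arm, as the interface text tells. Its arguments: {"type":"object","properties":{"plan":{"type":"array"},"newtons":{"type":"number"}},"required":["plan"]}

```bash
mkdir -p pics; python3 - <<'E'
from plant import *
import cv2,pickle
o=get_obs();print(o)
for n in("side","top"):
    c=read_camera(n);pickle.dump(c,open(n+".pkl","wb"));cv2.imwrite(f"pics/{n}0.png",c["img"][:,:,::-1]);print(n,c["camera_matrix"],c["eye"],c["orientation"],c.keys())
E
```

```text
{'t': 0.0, 'joint_pos': array([ 5.98571755e+01,  1.50994920e+01, -2.80306419e+00,  7.21607497e+01,
       -8.45897074e-04,  8.11006263e+01]), 'joint_velocities': array([-0.0761522 , -0.03791193, -0.00068608,  0.04589529,  0.08216981,
       -0.06233531]), 'joint_torque': array([-8.35414085e-05, -6.37608361e+01,  3.84563684e+01,  1.38032614e-02,
       -1.72570999e-04,  1.71645200e-05]), 'ee_pos': array([0.1901384 , 0.48913772, 0.3034236 ]), 'ee_rot': array([[-9.32049252e-01,  3.62331199e-01, -5.42063564e-04],
       [ 3.62331570e-01,  9.32048768e-01, -9.62900458e-04],
       [ 1.56340800e-04, -1.09387739e-03, -9.99999389e-01]]), 'force': array([0.58984015, 0.8080744 , 0.51967566]), 'ft_torque': array([0.01333136, 0.01983134, 0.02606023]), 'gripper_width': 0.08547211850819733}
side [[390.13498644   0.         277.59000968]
 [  0.         390.13498644 203.29667399]
 [  0.           0.           1.        ]] [ 0.46968358 -0.44751833  0.61324478] [[ 0.9762224   0.14060314 -0.16498661]
 [-0.2166783   0.61063005 -0.76169643]
 [-0.00635113  0.77933414  0.62657638]] dict_keys(['img', 'camera_matrix', 'eye', 'orientation'])
top [[507.32422734   0.         284.97715079]
 [  0.         507.32422734 210.42731305]
 [  0.           0.           1.        ]] [0.45698854 0.13341071 1.15029565] [[ 0.00763399  0.98849932 -0.15103251]
 [-0.99980849  0.01026689  0.01666052]
 [ 0.01801955  0.1508764   0.98838839]] dict_keys(['img', 'camera_matrix', 'eye', 'orientation'])
```

View pics/top0.png

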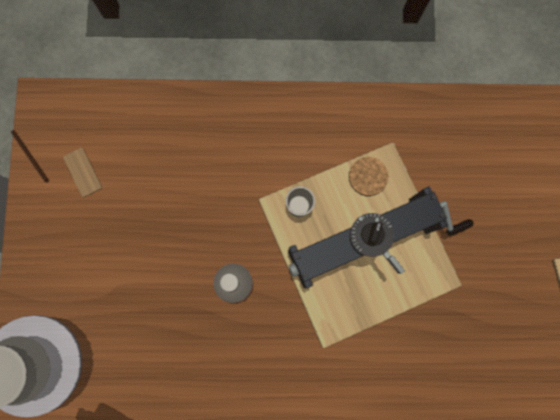

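View pics/side0.png

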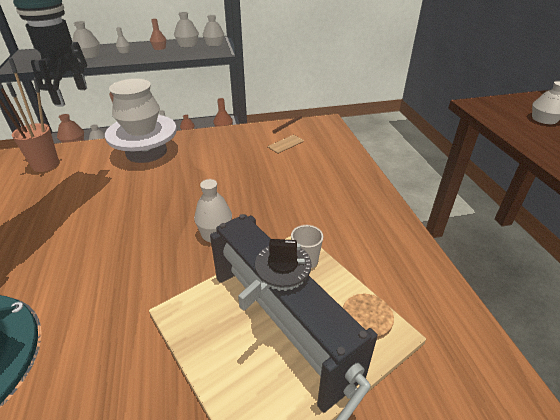

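The machine is at about (370,235) in the top view, with the knob above the dial, the tab at (393,261), and the vase at (232,283). In the side view the knob is at (283,255) and the tab at (250,292). Next I'll enlarge both.

```bash
cat > h.py <<'E'
import numpy as np,cv2,pickle
def proj(c,P):
    p=(np.atleast_2d(P)-c["eye"])@c["orientation"];p=p*[1,-1,-1];q=p@c["camera_matrix"].T;return q[:,:2]/q[:,2:]
def ray(c,u,v,z):
    d=np.linalg.inv(c["camera_matrix"])@[u,v,1.]*[1,-1,-1];d=c["orientation"]@d
    return c["eye"]+d*(z-c["eye"][2])/d[2]
E
python3 - <<'E'
import pickle,cv2,numpy as np
a=pickle.load(open("top.pkl","rb"))["img"][205:280,335:415]
b=pickle.load(open("side.pkl","rb"))["img"][225:315,230:320]
f=lambda i:cv2.resize(i,(400,400*i.shape[0]//i.shape[1]),interpolation=cv2.INTER_CUBIC)
A,B=f(a),f(b);h=400;A=cv2.copyMakeBorder(A,0,h-A.shape[0],0,0,0)
I=np.hstack([A,B]);I=(255*(I/255.)**.6).astype('uint8');cv2.imwrite("pics/crop1.png",I[:,:,::-1])
E
```

```text
(no output)
```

View pics/crop1.png

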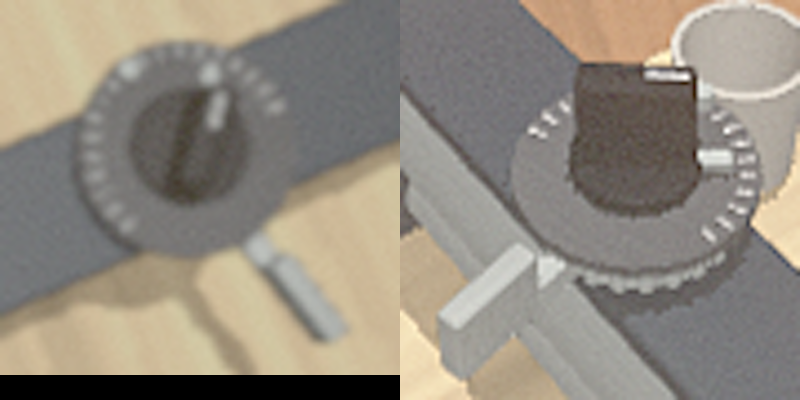

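```bash
python3 - <<'E'
from h import *
t=pickle.load(open("top.pkl","rb"));s=pickle.load(open("side.pkl","rb"))
T=lambda x,y,z:ray(t,335+(x-2)/5,205+(y-2)/5,z)
S=lambda x,y,z:ray(s,230+(x-401.7)/4.444,225+(y-1.7)/4.444,z)
ct=T(187.5,147.5,.174);cs=S(637,177,.174);print("c",ct,cs)
an=lambda p,c:(np.degrees(np.arctan2(*(p-c)[1::-1])),np.linalg.norm((p-c)[:2]))
print("stud t",an(T(131,69,.182),ct),"s",an(S(705,90,.182),cs))
print("ptr t",an(T(211,75,.180),ct),"s",an(S(732,157,.180),cs))
print("line",an(T(220,93,.218),ct),an(T(215,128,.218),ct), T(220,93,.218),T(215,128,.218))
print("side line",an(S(668,75,.218),cs))
print("tab t ends",an(T(340,333,.183),ct),an(T(275,262,.183),ct),an(T(307,295,.183),ct))
print("tab s", an(S(450,320,.183),cs),an(S(530,253,.183),cs))
E
```

```text
c [ 0.56149009 -0.05237408  0.174     ] [ 0.56139918 -0.05860602  0.174     ]
stud t (np.float64(37.86575335361938), np.float64(0.037245367166584845)) s (np.float64(41.51564098659324), np.float64(0.041135116522773664))
ptr t (np.float64(-17.098635482295737), np.float64(0.028927167870783442)) s (np.float64(-6.512247197586395), np.float64(0.03227097355535231))
line (np.float64(-14.650855475580833), np.float64(0.016285754932374413)) (np.float64(-36.90309137356587), np.float64(0.0033184548638661433)) [ 0.57724631 -0.0564932   0.218     ] [ 0.5641437  -0.05436669  0.218     ]
side line (np.float64(9.724412735350173), np.float64(0.010799090081110263))
tab t ends (np.float64(-142.26103401780662), np.float64(0.09017688846128916)) (np.float64(-145.17829042226666), np.float64(0.05429704187310376)) (np.float64(-143.00856527258222), np.float64(0.07139011628663276))
tab s (np.float64(-143.66584121325474), np.float64(0.08790672669718352)) (np.float64(-143.06851714749894), np.float64(0.052876538940460294))
```

Estimates: axis at about (0.5615, -0.0545), stud at about +38°, pointer at about -12°, and tab at about -143°. I'll move over the knob, still high.

Emit:
move_arm([
  {"dx": -45, "dy": -31, "dz": 0, "roll": -1, "jaw": -1},
  {"dx": -90, "dy": -62, "dz": 0, "roll": -2, "jaw": -1},
  {"dx": -140, "dy": -96, "dz": 0, "roll": -3, "jaw": -1},
  {"dx": -190, "dy": -130, "dz": 0, "roll": -4, "jaw": -1},
  {"dx": -240, "dy": -164, "dz": 0, "roll": -5, "jaw": -1},
  {"dx": -290, "dy": -199, "dz": 0, "roll": -6, "jaw": -1},
  {"dx": -340, "dy": -233, "dz": 0, "roll": -8, "jaw": -1},
  {"dx": -390, "dy": -267, "dz": 0, "roll": -9, "jaw": -1},
], newtons=30)

```text
t: 1.1
ee_pos: [0.4576, 0.097, 0.3036]
ee_rot: [[-0.977, 0.212, -0.001], [0.212, 0.977, -0.001], [0.0, -0.001, -1.0]]
force: [1.1, 0.7, 0.2]
gripper_width: 0.0854
```

Emit:
move_arm([
  {"dx": -30, "dy": -28, "dz": 0, "roll": 0, "jaw": -1},
  {"dx": -60, "dy": -57, "dz": 0, "roll": 0, "jaw": -1},
  {"dx": -90, "dy": -85, "dz": 0, "roll": 0, "jaw": -1},
  {"dx": -115, "dy": -108, "dz": 0, "roll": 0, "jaw": -1},
  {"dx": -128, "dy": -121, "dz": 0, "roll": 0, "jaw": -1},
  {"dx": -134, "dy": -126, "dz": 0, "roll": 0, "jaw": -1},
  {"dx": -134, "dy": -126, "dz": 0, "roll": 0, "jaw": -1},
  {"dx": -134, "dy": -126, "dz": 0, "roll": 0, "jaw": -1},
])

```text
t: 2.1
ee_pos: [0.5615, -0.0536, 0.3039]
ee_rot: [[-0.978, 0.211, -0.0], [0.211, 0.978, -0.001], [0.0, -0.001, -1.0]]
force: [-1.4, -0.8, -0.4]
gripper_width: 0.0854
```

```bash
python3 - <<'E'
from plant import *
from h import *
o=get_obs();print(o["ee_pos"],o["force"],o["ft_torque"],o["joint_pos"])
I=[]
for n,z in(("top",5),("side",3)):
    c=read_camera(n);pickle.dump(c,open(n+"1.pkl","wb"))
    u,v=proj(c,[.5615,-.0545,.2])[0];print(n,u,v)
    w=200//z;u,v=int(u),int(v);I.append(cv2.resize(c["img"][v-w//1:v+w,u-w:u+w],(400,400),interpolation=cv2.INTER_CUBIC))
I=np.hstack(I);I=(255*(I/255.)**.6).astype('uint8');cv2.imwrite("pics/crop2.png",I[:,:,::-1])
E
```

```text
[ 0.56151771 -0.05360987  0.30390253] [-1.43590549 -0.82295733 -0.40452914] [0.01716831 0.02386417 0.06578477] [-1.37153373e+01  1.89656254e+01  2.92484014e+00  7.39732305e+01
 -3.93944805e-02 -1.55124484e+00]
top 375.80675526633576 232.6633621458962
side 282.41995382941116 250.34735766399112
```

View pics/crop2.png

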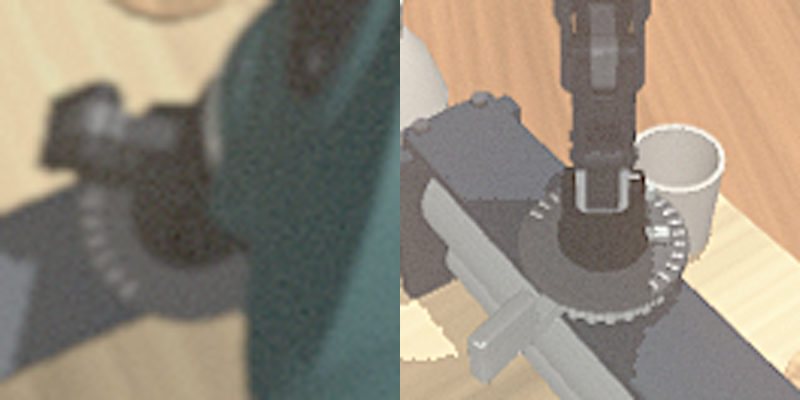

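The gripper is over the knob, and in the side view the near finger lines up with the bar. Going down and closing next.

Emit:
move_arm([
  {"dx": 0, "dy": 0, "dz": 15, "roll": 0, "jaw": -1},
  {"dx": 0, "dy": 0, "dz": 30, "roll": 0, "jaw": -1},
  {"dx": 0, "dy": 0, "dz": 40, "roll": 0, "jaw": -1},
  {"dx": 0, "dy": 0, "dz": 43, "roll": 0, "jaw": -0.6},
  {"dx": 0, "dy": 0, "dz": 43, "roll": 0, "jaw": -0.2},
  {"dx": 0, "dy": 0, "dz": 43, "roll": 0, "jaw": 0.2},
  {"dx": 0, "dy": 0, "dz": 43, "roll": 0, "jaw": 0.6},
  {"dx": 0, "dy": 0, "dz": 43, "roll": 0, "jaw": 1},
], newtons=30)

```text
t: 3.2
ee_pos: [0.5617, -0.0535, 0.2613]
ee_rot: [[-0.978, 0.21, 0.0], [0.21, 0.978, -0.0], [-0.0, -0.0, -1.0]]
force: [-0.9, 3.5, 5.2]
gripper_width: 0.0136
```

Emit:
move_arm([
  {"dx": 0, "dy": 0, "dz": 0, "roll": 0, "jaw": 1},
  {"dx": 0, "dy": 0, "dz": 0, "roll": 0, "jaw": 1},
  {"dx": 0, "dy": 0, "dz": 0, "roll": 0, "jaw": 1},
  {"dx": 0, "dy": 0, "dz": 0, "roll": 0, "jaw": 1},
  {"dx": 0, "dy": 0, "dz": 0, "roll": 0, "jaw": 1},
  {"dx": 0, "dy": 0, "dz": 0, "roll": 0, "jaw": 1},
  {"dx": 0, "dy": 0, "dz": 0, "roll": 0, "jaw": 1},
  {"dx": 0, "dy": 0, "dz": 0, "roll": 0, "jaw": 1},
])

```text
t: 4.2
ee_pos: [0.5617, -0.0535, 0.2613]
ee_rot: [[-0.978, 0.21, 0.0], [0.21, 0.978, -0.0], [-0.0, 0.0, -1.0]]
force: [-0.3, 2.7, 2.8]
gripper_width: 0.0135
```

```bash
python3 - <<'E'
from plant import *
o=get_obs();print(o["ee_pos"],o["ee_rot"],o["force"],o["ft_torque"],o["gripper_width"])
E
```

```text
[ 0.56166081 -0.05348985  0.26128755] [[-9.77597604e-01  2.10482371e-01  3.09061406e-04]
 [ 2.10482365e-01  9.77597653e-01 -5.26020602e-05]
 [-3.13209512e-04  1.36283278e-05 -9.99999951e-01]] [-0.28540938  2.66276469  2.76133616] [0.48910512 0.11666918 0.09493311] 0.013476776800998397
```

The grip is centred, with small forces. Bar at -12.2°, stud at about 38°, so I turn 50° counter-clockwise.

Emit:
move_arm([
  {"dx": 0, "dy": 0, "dz": 0, "roll": -7, "jaw": 1},
  {"dx": 0, "dy": 0, "dz": 0, "roll": -15, "jaw": 1},
  {"dx": 0, "dy": 0, "dz": 0, "roll": -23, "jaw": 1},
  {"dx": 0, "dy": 0, "dz": 0, "roll": -31, "jaw": 1},
  {"dx": 0, "dy": 0, "dz": 0, "roll": -39, "jaw": 1},
  {"dx": 0, "dy": 0, "dz": 0, "roll": -46, "jaw": 1},
  {"dx": 0, "dy": 0, "dz": 0, "roll": -50, "jaw": 1},
  {"dx": 0, "dy": 0, "dz": 0, "roll": -50, "jaw": 1},
])

```text
t: 5.2
ee_pos: [0.5619, -0.0543, 0.2613]
ee_rot: [[-0.789, -0.614, 0.001], [-0.614, 0.789, -0.002], [0.001, -0.002, -1.0]]
force: [0.9, -6.6, -0.2]
gripper_width: 0.0134
```

Emit:
move_arm([
  {"dx": 0, "dy": 0, "dz": 0, "roll": 0, "jaw": 1},
  {"dx": 0, "dy": 0, "dz": 0, "roll": 0, "jaw": -1},
  {"dx": 0, "dy": 0, "dz": 0, "roll": 0, "jaw": -1},
  {"dx": 0, "dy": 0, "dz": 0, "roll": 0, "jaw": -1},
  {"dx": 0, "dy": 0, "dz": 0, "roll": 0, "jaw": -1},
  {"dx": 0, "dy": 0, "dz": 0, "roll": 0, "jaw": -1},
  {"dx": 0, "dy": 0, "dz": -20, "roll": 0, "jaw": -1},
  {"dx": 0, "dy": 0, "dz": -50, "roll": 0, "jaw": -1},
])

```text
t: 6.2
ee_pos: [0.5616, -0.0542, 0.3114]
ee_rot: [[-0.79, -0.614, -0.001], [-0.614, 0.79, -0.002], [0.002, -0.001, -1.0]]
force: [0.3, -0.1, -0.4]
gripper_width: 0.0853
```

Emit:
move_arm([
  {"dx": 10, "dy": -12, "dz": 0, "roll": 0, "jaw": -1},
  {"dx": 30, "dy": -30, "dz": 0, "roll": 0, "jaw": 0},
  {"dx": 50, "dy": -50, "dz": 0, "roll": 0, "jaw": 1},
  {"dx": 70, "dy": -70, "dz": 0, "roll": 0, "jaw": 1},
  {"dx": 78, "dy": -85, "dz": 0, "roll": 0, "jaw": 1},
  {"dx": 78, "dy": -90, "dz": 0, "roll": 0, "jaw": 1},
  {"dx": 78, "dy": -90, "dz": 0, "roll": 0, "jaw": 1},
  {"dx": 78, "dy": -90, "dz": 0, "roll": 0, "jaw": 1},
])

```text
t: 7.2
ee_pos: [0.5553, -0.1723, 0.3115]
ee_rot: [[-0.789, -0.614, -0.001], [-0.614, 0.789, -0.002], [0.002, -0.001, -1.0]]
force: [0.9, -0.2, 0.9]
gripper_width: -0.0002
```

```bash
python3 - <<'E'
from plant import *
from h import *
o=get_obs();print(o["ee_pos"],o["force"],o["ft_torque"],o["joint_pos"])
I=[]
for n,z in(("top",5),("side",4)):
    c=read_camera(n);pickle.dump(c,open(n+"2.pkl","wb"))
    u,v=proj(c,[.5615,-.0545,.18])[0];print(n,int(u),int(v))
    w=200//z;u,v=int(u),int(v);I.append(cv2.resize(c["img"][v-w//1:v+w,u-w:u+w],(400,400),interpolation=cv2.INTER_CUBIC))
I=np.hstack(I);I=(255*(I/255.)**.6).astype('uint8');cv2.imwrite("pics/crop3.png",I[:,:,::-1])
E
```

```text
[ 0.55530572 -0.17233914  0.31153322] [ 0.93440605 -0.21613772  0.88557833] [ 0.02573425 -0.01959344 -0.05062239] [-25.23215893  20.62831445   6.65301858  76.03726896  -0.10125707
 -63.14136367]
top 373 233
side 282 259
```

View pics/crop3.png

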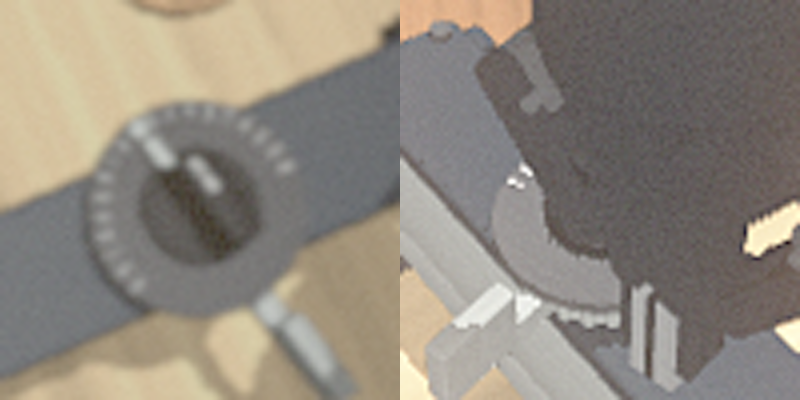

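The top view shows the stud at (140,130), the pointer at (160,155) and the dial centre at (197,208). They are collinear to about 1–2°. The tab is still at its start angle, so I go down behind it.

Emit:
move_arm([
  {"dx": 0, "dy": 15, "dz": 0, "roll": 0, "jaw": 1},
  {"dx": 0, "dy": 30, "dz": 0, "roll": 0, "jaw": 1},
  {"dx": 0, "dy": 42, "dz": 15, "roll": 0, "jaw": 1},
  {"dx": 0, "dy": 45, "dz": 35, "roll": 0, "jaw": 1},
  {"dx": 0, "dy": 45, "dz": 55, "roll": 0, "jaw": 1},
  {"dx": 0, "dy": 45, "dz": 70, "roll": 0, "jaw": 1},
  {"dx": 0, "dy": 45, "dz": 78, "roll": 0, "jaw": 1},
  {"dx": 0, "dy": 45, "dz": 78, "roll": 0, "jaw": 1},
])

```text
t: 8.3
ee_pos: [0.5272, -0.1366, 0.2336]
ee_rot: [[-0.789, -0.615, -0.001], [-0.615, 0.789, -0.002], [0.002, -0.0, -1.0]]
force: [0.4, 0.0, -0.8]
gripper_width: 0.0
```

Emit:
move_arm([
  {"dx": 0, "dy": 3, "dz": 0, "roll": 0, "jaw": 1},
  {"dx": 0, "dy": 6, "dz": 0, "roll": 0, "jaw": 1},
  {"dx": 0, "dy": 9, "dz": 0, "roll": 0, "jaw": 1},
  {"dx": 0, "dy": 12, "dz": 0, "roll": 0, "jaw": 1},
  {"dx": 0, "dy": 15, "dz": 0, "roll": 0, "jaw": 1},
  {"dx": 0, "dy": 18, "dz": 0, "roll": 0, "jaw": 1},
  {"dx": 0, "dy": 21, "dz": 0, "roll": 0, "jaw": 1},
  {"dx": 0, "dy": 23, "dz": 0, "roll": 0, "jaw": 1},
])

```text
t: 9.3
ee_pos: [0.5129, -0.1183, 0.2336]
ee_rot: [[-0.789, -0.615, -0.001], [-0.615, 0.789, -0.001], [0.002, -0.0, -1.0]]
force: [0.6, -0.3, 0.1]
gripper_width: -0.0
```

```bash
cat > tq.py <<'E'
from plant import *
import numpy as np,time
c=np.array([.5617,-.0537]);o=get_obs()
p=o["ee_pos"][:2]-c;F=o["force"];R=o["ee_rot"]
print("pos",o["ee_pos"].round(4),"rel tool x,y mm",(R[:2,:2].T@p*1e3).round(1),"yangle",np.degrees(np.arctan2(R[1,1],R[0,1])).round(1),"F tool",(R.T@F).round(2),"axis torque",round(p[0]*F[1]-p[1]*F[0],3),"with Mz",round(p[0]*F[1]-p[1]*F[0]+o["ft_torque"][2],3),"t",o["t"])
E
python3 tq.py
```

```text
pos [ 0.5129 -0.1183  0.2336] rel tool x,y mm [ 78.2 -20.9] yangle 127.9 F tool [-0.27 -0.65 -0.09] axis torque 0.057 with Mz 0.04 t 9.3
```

Not clearly in contact yet. I'll sweep 33° clockwise along the arc, short of the earliest clamp point.

Emit:
move_arm([
  {"dx": 1.3, "dy": 5.5, "dz": 0, "roll": 4, "jaw": 1},
  {"dx": 2.2, "dy": 11.1, "dz": 0, "roll": 8, "jaw": 1},
  {"dx": 2.7, "dy": 16.7, "dz": 0, "roll": 12, "jaw": 1},
  {"dx": 2.8, "dy": 22.3, "dz": 0, "roll": 16, "jaw": 1},
  {"dx": 2.5, "dy": 27.9, "dz": 0, "roll": 20, "jaw": 1},
  {"dx": 1.6, "dy": 34.9, "dz": 0, "roll": 25, "jaw": 1},
  {"dx": 0, "dy": 41.8, "dz": 0, "roll": 30, "jaw": 1},
  {"dx": -1.1, "dy": 45.9, "dz": 0, "roll": 33, "jaw": 1},
])

```text
t: 10.3
ee_pos: [0.4856, -0.0813, 0.2337]
ee_rot: [[-0.996, -0.084, -0.001], [-0.084, 0.996, -0.002], [0.001, -0.002, -1.0]]
force: [1.7, -1.0, 0.6]
gripper_width: 0.0001
```

```bash
python3 tq.py; python3 - <<'E'
from plant import *
from h import *
I=[]
for n,z in(("top",4),("side",4)):
    c=read_camera(n)
    u,v=proj(c,[.5315,-.0545,.18])[0];print(n,int(u),int(v))
    w=200//z;u,v=int(u),int(v);I.append(cv2.resize(c["img"][v-w//1:v+w,u-w:u+w],(400,400),interpolation=cv2.INTER_CUBIC))
I=np.hstack(I);I=(255*(I/255.)**.6).astype('uint8');cv2.imwrite("pics/crop4.png",I[:,:,::-1])
E
```

```text
pos [ 0.4856 -0.0813  0.2337] rel tool x,y mm [ 78.2 -21.1] yangle 94.8 F tool [-1.64 -1.17 -0.62] axis torque 0.126 with Mz 0.149 t 10.3
top 374 249
side 262 263
```

View pics/crop4.png

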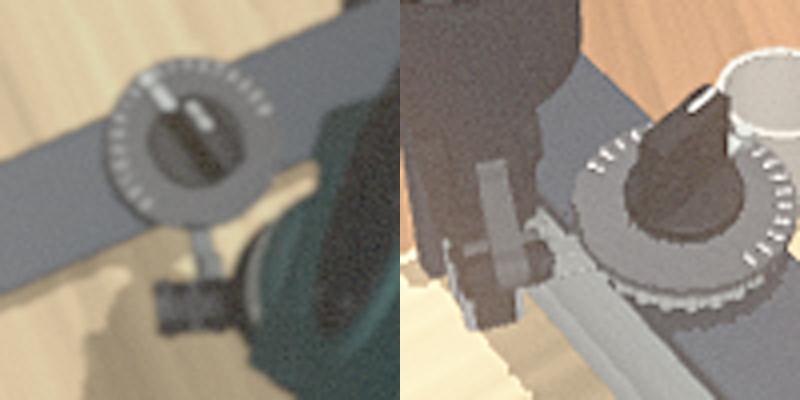

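The knob is unchanged and still on the stud. The fingers push the tab, now at about -175°, with light drag of about 0.13 N m. Small steps from here, feeling the torque.

Emit:
move_arm([
  {"dx": 0.6, "dy": 2.7, "dz": 0, "roll": 2, "jaw": 1},
  {"dx": 1.3, "dy": 5.5, "dz": 0, "roll": 4, "jaw": 1},
  {"dx": 1.8, "dy": 8.3, "dz": 0, "roll": 6, "jaw": 1},
  {"dx": 1.8, "dy": 8.3, "dz": 0, "roll": 6, "jaw": 1},
  {"dx": 1.8, "dy": 8.3, "dz": 0, "roll": 6, "jaw": 1},
  {"dx": 1.8, "dy": 8.3, "dz": 0, "roll": 6, "jaw": 1},
  {"dx": 1.8, "dy": 8.3, "dz": 0, "roll": 6, "jaw": 1},
  {"dx": 1.8, "dy": 8.3, "dz": 0, "roll": 6, "jaw": 1},
])

```text
t: 11.4
ee_pos: [0.483, -0.0731, 0.2337]
ee_rot: [[-1.0, 0.019, -0.001], [0.019, 1.0, -0.002], [0.001, -0.002, -1.0]]
force: [0.9, -0.3, 0.4]
gripper_width: -0.0
```

```bash
python3 tq.py
```

```text
pos [ 0.483  -0.0731  0.2337] rel tool x,y mm [ 78.3 -20.9] yangle 88.9 F tool [-0.94 -0.3  -0.39] axis torque 0.044 with Mz 0.018 t 11.4
```

Emit:
move_arm([
  {"dx": 0.3, "dy": 1.4, "dz": 0, "roll": 1, "jaw": 1},
  {"dx": 0.6, "dy": 2.7, "dz": 0, "roll": 2, "jaw": 1},
  {"dx": 0.9, "dy": 4.1, "dz": 0, "roll": 3, "jaw": 1},
  {"dx": 1.3, "dy": 5.5, "dz": 0, "roll": 4, "jaw": 1},
  {"dx": 1.3, "dy": 5.5, "dz": 0, "roll": 4, "jaw": 1},
  {"dx": 1.3, "dy": 5.5, "dz": 0, "roll": 4, "jaw": 1},
  {"dx": 1.3, "dy": 5.5, "dz": 0, "roll": 4, "jaw": 1},
  {"dx": 1.3, "dy": 5.5, "dz": 0, "roll": 4, "jaw": 1},
])

```text
t: 12.4
ee_pos: [0.4818, -0.0676, 0.2336]
ee_rot: [[-0.996, 0.089, -0.001], [0.089, 0.996, -0.001], [0.001, -0.002, -1.0]]
force: [-0.0, 0.1, -0.9]
gripper_width: 0.0002
```

```bash
python3 tq.py
```

```text
pos [ 0.4818 -0.0676  0.2336] rel tool x,y mm [ 78.4 -20.9] yangle 84.9 F tool [0.02 0.08 0.88] axis torque -0.006 with Mz -0.021 t 12.4
```

Emit:
move_arm([
  {"dx": 0.2, "dy": 0.7, "dz": 0, "roll": 0.5, "jaw": 1},
  {"dx": 0.3, "dy": 1.4, "dz": 0, "roll": 1, "jaw": 1},
  {"dx": 0.5, "dy": 2.1, "dz": 0, "roll": 1.5, "jaw": 1},
  {"dx": 0.6, "dy": 2.7, "dz": 0, "roll": 2, "jaw": 1},
  {"dx": 0.8, "dy": 3.4, "dz": 0, "roll": 2.5, "jaw": 1},
  {"dx": 0.9, "dy": 4.1, "dz": 0, "roll": 3, "jaw": 1},
  {"dx": 1.1, "dy": 4.8, "dz": 0, "roll": 3.5, "jaw": 1},
  {"dx": 1.3, "dy": 5.5, "dz": 0, "roll": 4, "jaw": 1},
])

```text
t: 13.4
ee_pos: [0.481, -0.0619, 0.2337]
ee_rot: [[-0.987, 0.158, -0.001], [0.158, 0.987, -0.001], [0.001, -0.002, -1.0]]
force: [0.4, -1.8, 0.2]
gripper_width: -0.0
```

```bash
python3 tq.py
```

```text
pos [ 0.481  -0.0619  0.2337] rel tool x,y mm [ 78.4 -20.9] yangle 80.9 F tool [-0.69 -1.75 -0.17] axis torque 0.151 with Mz 0.213 t 13.4
```

Emit:
move_arm([
  {"dx": 0.2, "dy": 0.7, "dz": 0, "roll": 0.5, "jaw": 1},
  {"dx": 0.3, "dy": 1.4, "dz": 0, "roll": 1, "jaw": 1},
  {"dx": 0.5, "dy": 2.1, "dz": 0, "roll": 1.5, "jaw": 1},
  {"dx": 0.6, "dy": 2.7, "dz": 0, "roll": 2, "jaw": 1},
  {"dx": 0.8, "dy": 3.4, "dz": 0, "roll": 2.5, "jaw": 1},
  {"dx": 0.9, "dy": 4.1, "dz": 0, "roll": 3, "jaw": 1},
  {"dx": 1.1, "dy": 4.8, "dz": 0, "roll": 3.5, "jaw": 1},
  {"dx": 1.3, "dy": 5.5, "dz": 0, "roll": 4, "jaw": 1},
])

```text
t: 14.4
ee_pos: [0.4806, -0.0563, 0.2337]
ee_rot: [[-0.974, 0.228, -0.001], [0.228, 0.974, -0.002], [0.0, -0.002, -1.0]]
force: [-0.2, -1.0, -0.4]
gripper_width: -0.0001
```

```bash
python3 tq.py
```

```text
pos [ 0.4806 -0.0563  0.2337] rel tool x,y mm [ 78.4 -21. ] yangle 76.8 F tool [-0.04 -1.05  0.39] axis torque 0.083 with Mz 0.051 t 14.4
```

Emit:
move_arm([
  {"dx": 0.2, "dy": 0.7, "dz": 0, "roll": 0.5, "jaw": 1},
  {"dx": 0.3, "dy": 1.4, "dz": 0, "roll": 1, "jaw": 1},
  {"dx": 0.5, "dy": 2.1, "dz": 0, "roll": 1.5, "jaw": 1},
  {"dx": 0.6, "dy": 2.7, "dz": 0, "roll": 2, "jaw": 1},
  {"dx": 0.8, "dy": 3.4, "dz": 0, "roll": 2.5, "jaw": 1},
  {"dx": 0.9, "dy": 4.1, "dz": 0, "roll": 3, "jaw": 1},
  {"dx": 1.1, "dy": 4.8, "dz": 0, "roll": 3.5, "jaw": 1},
  {"dx": 1.3, "dy": 5.5, "dz": 0, "roll": 4, "jaw": 1},
])

```text
t: 15.4
ee_pos: [0.4806, -0.0506, 0.2336]
ee_rot: [[-0.955, 0.295, -0.001], [0.295, 0.955, -0.002], [0.0, -0.002, -1.0]]
force: [-0.6, -1.7, 0.0]
gripper_width: -0.0001
```

```bash
python3 tq.py
```

```text
pos [ 0.4806 -0.0506  0.2336] rel tool x,y mm [ 78.4 -21. ] yangle 72.8 F tool [ 0.04 -1.76 -0.03] axis torque 0.137 with Mz 0.094 t 15.4
```

Emit:
move_arm([
  {"dx": 0.2, "dy": 0.7, "dz": 0, "roll": 0.5, "jaw": 1},
  {"dx": 0.3, "dy": 1.4, "dz": 0, "roll": 1, "jaw": 1},
  {"dx": 0.5, "dy": 2.1, "dz": 0, "roll": 1.5, "jaw": 1},
  {"dx": 0.6, "dy": 2.7, "dz": 0, "roll": 2, "jaw": 1},
  {"dx": 0.8, "dy": 3.4, "dz": 0, "roll": 2.5, "jaw": 1},
  {"dx": 0.8, "dy": 3.4, "dz": 0, "roll": 2.5, "jaw": 1},
  {"dx": 0.8, "dy": 3.4, "dz": 0, "roll": 2.5, "jaw": 1},
  {"dx": 0.8, "dy": 3.4, "dz": 0, "roll": 2.5, "jaw": 1},
])

```text
t: 16.4
ee_pos: [0.4809, -0.0471, 0.2337]
ee_rot: [[-0.942, 0.337, -0.001], [0.337, 0.942, -0.001], [0.0, -0.002, -1.0]]
force: [0.2, -0.4, 0.2]
gripper_width: -0.0002
```

```bash
python3 tq.py
```

```text
pos [ 0.4809 -0.0471  0.2337] rel tool x,y mm [ 78.3 -21. ] yangle 70.3 F tool [-0.34 -0.29 -0.17] axis torque 0.03 with Mz -0.003 t 16.4
```

Emit:
move_arm([
  {"dx": 0.2, "dy": 0.7, "dz": 0, "roll": 0.5, "jaw": 1},
  {"dx": 0.3, "dy": 1.4, "dz": 0, "roll": 1, "jaw": 1},
  {"dx": 0.5, "dy": 2.1, "dz": 0, "roll": 1.5, "jaw": 1},
  {"dx": 0.6, "dy": 2.7, "dz": 0, "roll": 2, "jaw": 1},
  {"dx": 0.8, "dy": 3.4, "dz": 0, "roll": 2.5, "jaw": 1},
  {"dx": 0.9, "dy": 4.1, "dz": 0, "roll": 3, "jaw": 1},
  {"dx": 1.1, "dy": 4.8, "dz": 0, "roll": 3.5, "jaw": 1},
  {"dx": 1.3, "dy": 5.5, "dz": 0, "roll": 4, "jaw": 1},
])

```text
t: 17.4
ee_pos: [0.4816, -0.0414, 0.2337]
ee_rot: [[-0.916, 0.402, -0.001], [0.402, 0.916, -0.001], [-0.0, -0.002, -1.0]]
force: [-1.4, -0.6, 0.5]
gripper_width: 0.0003
```

```bash
python3 tq.py
```

```text
pos [ 0.4816 -0.0414  0.2337] rel tool x,y mm [ 78.3 -21. ] yangle 66.3 F tool [ 1.05 -1.13 -0.53] axis torque 0.066 with Mz 0.113 t 17.4
```

Emit:
move_arm([
  {"dx": 0.2, "dy": 0.7, "dz": 0, "roll": 0.5, "jaw": 1},
  {"dx": 0.3, "dy": 1.4, "dz": 0, "roll": 1, "jaw": 1},
  {"dx": 0.5, "dy": 2.1, "dz": 0, "roll": 1.5, "jaw": 1},
  {"dx": 0.6, "dy": 2.7, "dz": 0, "roll": 2, "jaw": 1},
  {"dx": 0.8, "dy": 3.4, "dz": 0, "roll": 2.5, "jaw": 1},
  {"dx": 0.9, "dy": 4.1, "dz": 0, "roll": 3, "jaw": 1},
  {"dx": 1.1, "dy": 4.8, "dz": 0, "roll": 3.5, "jaw": 1},
  {"dx": 1.3, "dy": 5.5, "dz": 0, "roll": 4, "jaw": 1},
])

```text
t: 18.4
ee_pos: [0.4826, -0.0358, 0.2337]
ee_rot: [[-0.885, 0.466, -0.001], [0.466, 0.885, -0.001], [-0.0, -0.002, -1.0]]
force: [-1.5, -0.9, -0.7]
gripper_width: 0.0001
```

Emit:
move_arm([
  {"dx": 0.2, "dy": 0.7, "dz": 0, "roll": 0.5, "jaw": 1},
  {"dx": 0.3, "dy": 1.4, "dz": 0, "roll": 1, "jaw": 1},
  {"dx": 0.5, "dy": 2.1, "dz": 0, "roll": 1.5, "jaw": 1},
  {"dx": 0.6, "dy": 2.7, "dz": 0, "roll": 2, "jaw": 1},
  {"dx": 0.8, "dy": 3.4, "dz": 0, "roll": 2.5, "jaw": 1},
  {"dx": 0.9, "dy": 4.1, "dz": 0, "roll": 3, "jaw": 1},
  {"dx": 1.1, "dy": 4.8, "dz": 0, "roll": 3.5, "jaw": 1},
  {"dx": 1.3, "dy": 5.5, "dz": 0, "roll": 4, "jaw": 1},
])

```text
t: 19.4
ee_pos: [0.4841, -0.0303, 0.2337]
ee_rot: [[-0.85, 0.527, -0.0], [0.527, 0.85, -0.002], [-0.0, -0.002, -1.0]]
force: [-0.7, -1.3, 1.2]
gripper_width: 0.0001
```

Emit:
move_arm([
  {"dx": 0.2, "dy": 0.7, "dz": 0, "roll": 0.5, "jaw": 1},
  {"dx": 0.3, "dy": 1.4, "dz": 0, "roll": 1, "jaw": 1},
  {"dx": 0.5, "dy": 2.1, "dz": 0, "roll": 1.5, "jaw": 1},
  {"dx": 0.6, "dy": 2.7, "dz": 0, "roll": 2, "jaw": 1},
  {"dx": 0.8, "dy": 3.4, "dz": 0, "roll": 2.5, "jaw": 1},
  {"dx": 0.9, "dy": 4.1, "dz": 0, "roll": 3, "jaw": 1},
  {"dx": 1.1, "dy": 4.8, "dz": 0, "roll": 3.5, "jaw": 1},
  {"dx": 1.3, "dy": 5.5, "dz": 0, "roll": 4, "jaw": 1},
])

```text
t: 20.4
ee_pos: [0.4859, -0.0249, 0.2337]
ee_rot: [[-0.811, 0.585, -0.0], [0.585, 0.811, -0.002], [-0.001, -0.001, -1.0]]
force: [-0.7, -0.9, 0.2]
gripper_width: 0.0002
```

Emit:
move_arm([
  {"dx": 0.2, "dy": 0.7, "dz": 0, "roll": 0.5, "jaw": 1},
  {"dx": 0.3, "dy": 1.4, "dz": 0, "roll": 1, "jaw": 1},
  {"dx": 0.5, "dy": 2.1, "dz": 0, "roll": 1.5, "jaw": 1},
  {"dx": 0.6, "dy": 2.7, "dz": 0, "roll": 2, "jaw": 1},
  {"dx": 0.8, "dy": 3.4, "dz": 0, "roll": 2.5, "jaw": 1},
  {"dx": 0.9, "dy": 4.1, "dz": 0, "roll": 3, "jaw": 1},
  {"dx": 1.1, "dy": 4.8, "dz": 0, "roll": 3.5, "jaw": 1},
  {"dx": 1.3, "dy": 5.5, "dz": 0, "roll": 4, "jaw": 1},
])

```text
t: 21.4
ee_pos: [0.4882, -0.0197, 0.2337]
ee_rot: [[-0.768, 0.641, -0.0], [0.641, 0.768, -0.002], [-0.001, -0.001, -1.0]]
force: [-0.9, -0.4, 0.2]
gripper_width: -0.0001
```

Emit:
move_arm([
  {"dx": 0.2, "dy": 0.7, "dz": 0, "roll": 0.5, "jaw": 1},
  {"dx": 0.3, "dy": 1.4, "dz": 0, "roll": 1, "jaw": 1},
  {"dx": 0.5, "dy": 2.1, "dz": 0, "roll": 1.5, "jaw": 1},
  {"dx": 0.6, "dy": 2.7, "dz": 0, "roll": 2, "jaw": 1},
  {"dx": 0.8, "dy": 3.4, "dz": 0, "roll": 2.5, "jaw": 1},
  {"dx": 0.9, "dy": 4.1, "dz": 0, "roll": 3, "jaw": 1},
  {"dx": 1.1, "dy": 4.8, "dz": 0, "roll": 3.5, "jaw": 1},
  {"dx": 1.3, "dy": 5.5, "dz": 0, "roll": 4, "jaw": 1},
])

```text
t: 22.4
ee_pos: [0.4906, -0.0147, 0.2336]
ee_rot: [[-0.721, 0.693, -0.001], [0.693, 0.721, -0.002], [-0.001, -0.002, -1.0]]
force: [-3.2, -3.6, -0.7]
gripper_width: -0.0002
```

```bash
python3 tq.py
```

```text
pos [ 0.4906 -0.0147  0.2336] rel tool x,y mm [ 78.3 -21.2] yangle 46.1 F tool [-0.19 -4.85  0.71] axis torque 0.384 with Mz 0.387 t 22.4
```

Emit:
move_arm([
  {"dx": 0.1, "dy": 0.3, "dz": 0, "roll": 0.2, "jaw": 1},
  {"dx": 0.1, "dy": 0.6, "dz": 0, "roll": 0.4, "jaw": 1},
  {"dx": 0.2, "dy": 0.8, "dz": 0, "roll": 0.6, "jaw": 1},
  {"dx": 0.3, "dy": 1.1, "dz": 0, "roll": 0.8, "jaw": 1},
  {"dx": 0.3, "dy": 1.4, "dz": 0, "roll": 1, "jaw": 1},
  {"dx": 0.3, "dy": 1.4, "dz": 0, "roll": 1, "jaw": 1},
  {"dx": 0.3, "dy": 1.4, "dz": 0, "roll": 1, "jaw": 1},
  {"dx": 0.3, "dy": 1.4, "dz": 0, "roll": 1, "jaw": 1},
])

```text
t: 23.4
ee_pos: [0.491, -0.0138, 0.2335]
ee_rot: [[-0.708, 0.706, -0.001], [0.706, 0.708, -0.003], [-0.001, -0.003, -1.0]]
force: [-5.3, -6.5, 1.1]
gripper_width: -0.0001
```

```bash
python3 tq.py
```

```text
pos [ 0.491  -0.0138  0.2335] rel tool x,y mm [ 78.2 -21.7] yangle 45.1 F tool [-0.83 -8.36 -1.09] axis torque 0.672 with Mz 0.691 t 23.4
```

Bearing on the clamp (0.67–0.69 N m). One-degree steps from here.

Emit:
move_arm([
  {"dx": 0.1, "dy": 0.4, "dz": 0, "roll": 0.2, "jaw": 1},
  {"dx": 0.2, "dy": 0.8, "dz": 0, "roll": 0.5, "jaw": 1},
  {"dx": 0.2, "dy": 1.2, "dz": 0, "roll": 0.7, "jaw": 1},
  {"dx": 0.3, "dy": 1.6, "dz": 0, "roll": 1, "jaw": 1},
  {"dx": 0.3, "dy": 2, "dz": 0, "roll": 1, "jaw": 1},
  {"dx": 0.3, "dy": 2, "dz": 0, "roll": 1, "jaw": 1},
  {"dx": 0.3, "dy": 2, "dz": 0, "roll": 1, "jaw": 1},
  {"dx": 0.3, "dy": 2, "dz": 0, "roll": 1, "jaw": 1},
])

```text
t: 24.4
ee_pos: [0.4917, -0.0125, 0.2334]
ee_rot: [[-0.695, 0.719, -0.003], [0.719, 0.695, -0.004], [-0.001, -0.005, -1.0]]
force: [-6.4, -6.5, 0.7]
gripper_width: -0.0001
```

```bash
python3 tq.py
```

```text
pos [ 0.4917 -0.0125  0.2334] rel tool x,y mm [ 78.3 -21.7] yangle 44.1 F tool [-0.25 -9.12 -0.63] axis torque 0.719 with Mz 0.76 t 24.4
```

Emit:
move_arm([
  {"dx": 0.1, "dy": 0.4, "dz": 0, "roll": 0.2, "jaw": 1},
  {"dx": 0.2, "dy": 0.8, "dz": 0, "roll": 0.5, "jaw": 1},
  {"dx": 0.2, "dy": 1.2, "dz": 0, "roll": 0.7, "jaw": 1},
  {"dx": 0.3, "dy": 1.6, "dz": 0, "roll": 1, "jaw": 1},
  {"dx": 0.3, "dy": 2, "dz": 0, "roll": 1.3, "jaw": 1},
  {"dx": 0.3, "dy": 2, "dz": 0, "roll": 1.3, "jaw": 1},
  {"dx": 0.3, "dy": 2, "dz": 0, "roll": 1.3, "jaw": 1},
  {"dx": 0.3, "dy": 2, "dz": 0, "roll": 1.3, "jaw": 1},
])

```text
t: 25.4
ee_pos: [0.4923, -0.0113, 0.2333]
ee_rot: [[-0.679, 0.734, -0.004], [0.734, 0.679, -0.005], [-0.001, -0.007, -1.0]]
force: [-7.3, -6.8, 0.5]
gripper_width: -0.0002
```

```bash
python3 tq.py
```

```text
pos [ 0.4923 -0.0113  0.2333] rel tool x,y mm [ 78.2 -22.2] yangle 42.7 F tool [ -0.08 -10.01  -0.42] axis torque 0.784 with Mz 0.806 t 25.4
```

Emit:
move_arm([
  {"dx": 0.1, "dy": 0.5, "dz": 0, "roll": 0.2, "jaw": 1},
  {"dx": 0.2, "dy": 1, "dz": 0, "roll": 0.5, "jaw": 1},
  {"dx": 0.2, "dy": 1.5, "dz": 0, "roll": 0.7, "jaw": 1},
  {"dx": 0.3, "dy": 2, "dz": 0, "roll": 1, "jaw": 1},
  {"dx": 0.3, "dy": 2.5, "dz": 0, "roll": 1.3, "jaw": 1},
  {"dx": 0.3, "dy": 2.5, "dz": 0, "roll": 1.3, "jaw": 1},
  {"dx": 0.3, "dy": 2.5, "dz": 0, "roll": 1.3, "jaw": 1},
  {"dx": 0.3, "dy": 2.5, "dz": 0, "roll": 1.3, "jaw": 1},
])

```text
t: 26.4
ee_pos: [0.4931, -0.0098, 0.233]
ee_rot: [[-0.662, 0.75, -0.006], [0.75, 0.661, -0.006], [-0.001, -0.009, -1.0]]
force: [-7.7, -6.8, 2.3]
gripper_width: 0.0002
```

```bash
python3 tq.py
```

```text
pos [ 0.4931 -0.0098  0.233 ] rel tool x,y mm [ 78.3 -22.4] yangle 41.4 F tool [ -0.03 -10.31  -2.16] axis torque 0.806 with Mz 0.899 t 26.4
```

Emit:
move_arm([
  {"dx": 0.1, "dy": 0.5, "dz": 0, "roll": 0.2, "jaw": 1},
  {"dx": 0.2, "dy": 1, "dz": 0, "roll": 0.5, "jaw": 1},
  {"dx": 0.2, "dy": 1.5, "dz": 0, "roll": 0.7, "jaw": 1},
  {"dx": 0.3, "dy": 2, "dz": 0, "roll": 1, "jaw": 1},
  {"dx": 0.3, "dy": 2.5, "dz": 0, "roll": 1.3, "jaw": 1},
  {"dx": 0.3, "dy": 2.5, "dz": 0, "roll": 1.3, "jaw": 1},
  {"dx": 0.3, "dy": 2.5, "dz": 0, "roll": 1.3, "jaw": 1},
  {"dx": 0.3, "dy": 2.5, "dz": 0, "roll": 1.3, "jaw": 1},
])

```text
t: 27.4
ee_pos: [0.494, -0.0084, 0.2329]
ee_rot: [[-0.644, 0.765, -0.008], [0.765, 0.644, -0.008], [-0.001, -0.011, -1.0]]
force: [-8.4, -7.4, 3.4]
gripper_width: -0.0
```

```bash
python3 tq.py
```

```text
pos [ 0.494  -0.0084  0.2329] rel tool x,y mm [ 78.3 -22.6] yangle 40.1 F tool [ -0.19 -11.24  -3.28] axis torque 0.881 with Mz 0.961 t 27.4
```

Emit:
move_arm([
  {"dx": 0.1, "dy": 0.5, "dz": 0, "roll": 0.2, "jaw": 1},
  {"dx": 0.2, "dy": 1, "dz": 0, "roll": 0.5, "jaw": 1},
  {"dx": 0.2, "dy": 1.5, "dz": 0, "roll": 0.7, "jaw": 1},
  {"dx": 0.3, "dy": 2, "dz": 0, "roll": 1, "jaw": 1},
  {"dx": 0.3, "dy": 2.5, "dz": 0, "roll": 1.3, "jaw": 1},
  {"dx": 0.3, "dy": 2.5, "dz": 0, "roll": 1.3, "jaw": 1},
  {"dx": 0.3, "dy": 2.5, "dz": 0, "roll": 1.3, "jaw": 1},
  {"dx": 0.3, "dy": 2.5, "dz": 0, "roll": 1.3, "jaw": 1},
])

```text
t: 28.4
ee_pos: [0.4948, -0.007, 0.2327]
ee_rot: [[-0.626, 0.78, -0.01], [0.78, 0.626, -0.009], [-0.001, -0.014, -1.0]]
force: [-10.5, -7.6, 2.6]
gripper_width: -0.0001
```

```bash
cat > tq2.py <<'E'
from plant import *
import numpy as np
c=np.array([.5617,-.0537]);a=[]
for i in range(10):
    read_camera("side");o=get_obs();p=o["ee_pos"][:2]-c;F=o["force"];a.append((p[0]*F[1]-p[1]*F[0],o["ft_torque"][2]))
a=np.array(a);print(a.mean(0),a.std(0),a.sum(1).mean(),o["t"])
E
python3 tq.py; python3 tq2.py
```

```text
pos [ 0.4948 -0.007   0.2327] rel tool x,y mm [ 78.3 -22.9] yangle 38.8 F tool [  0.62 -13.01  -2.43] axis torque 1.002 with Mz 1.06 t 28.4
[0.96364145 0.06667862] [0.03053279 0.0270924 ] 1.0303200724060397 28.9
```

Averaged torque is 0.96–1.03 N m, which is the target. Backing off, then lifting clear.

Emit:
move_arm([
  {"dx": 0, "dy": -3, "dz": 0, "roll": 0, "jaw": 1},
  {"dx": 0, "dy": -8, "dz": 0, "roll": 0, "jaw": 1},
  {"dx": 0, "dy": -15, "dz": 0, "roll": 0, "jaw": 1},
  {"dx": 5, "dy": -22, "dz": -3, "roll": 0, "jaw": 1},
  {"dx": 8, "dy": -25, "dz": -15, "roll": 0, "jaw": 1},
  {"dx": 8, "dy": -25, "dz": -40, "roll": 0, "jaw": 1},
  {"dx": 8, "dy": -25, "dz": -70, "roll": 0, "jaw": 1},
  {"dx": 8, "dy": -25, "dz": -90, "roll": 0, "jaw": 1},
])

```text
t: 29.9
ee_pos: [0.4711, -0.0155, 0.3252]
ee_rot: [[-0.626, 0.78, -0.008], [0.78, 0.626, -0.01], [-0.002, -0.012, -1.0]]
force: [0.1, -0.0, -1.4]
gripper_width: 0.0002
```

Emit:
move_arm([
  {"dx": 20, "dy": 0, "dz": -10, "roll": 0, "jaw": 1},
  {"dx": 50, "dy": 0, "dz": -20, "roll": 0, "jaw": 1},
  {"dx": 80, "dy": 0, "dz": -20, "roll": 0, "jaw": 1},
  {"dx": 110, "dy": 0, "dz": -20, "roll": 0, "jaw": 1},
  {"dx": 140, "dy": 0, "dz": -20, "roll": 0, "jaw": 1},
  {"dx": 150, "dy": 0, "dz": -20, "roll": 0, "jaw": 1},
  {"dx": 150, "dy": 0, "dz": -20, "roll": 0, "jaw": 1},
  {"dx": 150, "dy": 0, "dz": -20, "roll": 0, "jaw": 1},
])

```text
t: 30.9
ee_pos: [0.3778, 0.1013, 0.3449]
ee_rot: [[-0.626, 0.78, -0.008], [0.78, 0.626, -0.01], [-0.003, -0.012, -1.0]]
force: [-0.3, -0.5, 0.5]
gripper_width: 0.0004
```

```bash
python3 tq.py; python3 - <<'E'
from plant import *
from h import *
I=[]
for n,z in(("top",4),("side",2)):
    c=read_camera(n)
    u,v=proj(c,[.5615,-.0545,.18])[0];print(n,int(u),int(v))
    w=200//z;u,v=int(u),int(v);I.append(cv2.resize(c["img"][v-w//1:v+w,u-w:u+w],(400,400),interpolation=cv2.INTER_CUBIC))
I=np.hstack(I);I=(255*(I/255.)**.6).astype('uint8');cv2.imwrite("pics/crop5.png",I[:,:,::-1])
E
```

```text
pos [0.3778 0.1013 0.3449] rel tool x,y mm [236.  -46.4] yangle 38.7 F tool [-0.19 -0.56 -0.46] axis torque 0.14 with Mz 0.119 t 30.9
top 373 233
side 282 259
```

View pics/crop5.png

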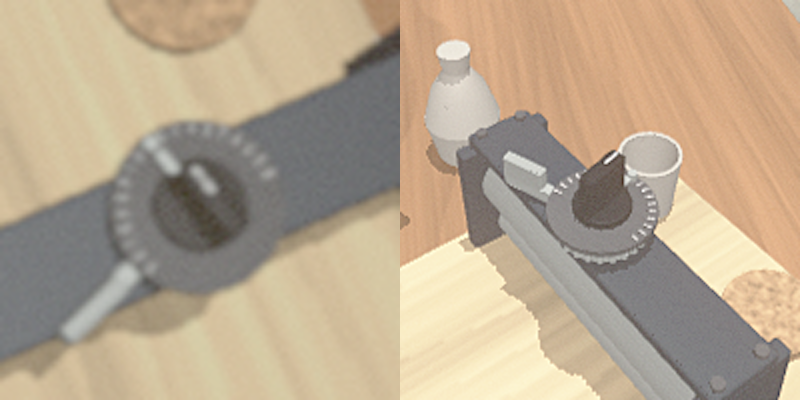

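The pointer at (168,163) lines up with the stud at (152,143). The tab at (100,305) has been turned, the vase, beaker and cork board stand as before, and the robot is clear.

```bash
python3 -c "from plant import *;print(job_done())"
```

```text
the job is handed in; nothing more can be done
None
```

The knob is on the stud, the lock ring is tightened to about 1 N m, and I handed the job in at about 31 s of the 64 s allowed.

- **Knob:** I gripped the bar, turned it 50° counter-clockwise and let go. The last top view shows pointer and stud in line. I measured the alignment, about 1–2°, once in the earlier top view taken before tightening.
- **Lock ring:** I pushed the tab clockwise with closed fingers, starting at light drag of about 0.1 N m. The clamp began to bear after roughly 80°, and I then went on in small steps of about 1°. The averaged final torque was 0.96 N m from force times arm, or 1.03 N m with the wrist moment added. The highest single reading was 1.06 N m, well below the 1.3 N m limit.
- **Surroundings:** The last pictures show the vase, beaker and cork board standing as before, with the arm clear and the force near zero.
- **Disagreement:** The two cameras put the dial's axis about 6 mm apart in y. I used a value in between, and the small side forces while gripping the knob agreed with it.

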